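# Level the shop scale and check it with the half-kilo weight

## Robot

A 6-joint arm with a two-finger parallel gripper is mounted at the origin on the work surface. World frame = base frame: x ahead of the robot, y to its left, z up, the work surface at z = 0. Lengths are in mm, angles in rad, forces in N, time in s.
With the tool pointing down it reaches from about 300 to 775 mm from the base axis. Payload 14.6 kg.
Tool frame: the origin (TCP) lies midway between the tips of the shut fingers; the grasp point (between the pads) lies 19 mm behind it (tcp_to_grasp is the z of the grasp point in the tool frame, in mm); z points along the fingers, x is the direction in which the jaws open and shut, and the axes are right-handed (so a half turn about z gives the same grasp; the last joint's range is limited). The gripper opens to 85 mm and grips with 20 to 120 N. Pads are 22 mm wide; open, the fingers measure 114 mm over their backs; the gripper's body (76 mm by 85 mm) begins 54 mm behind the grasp point. The pads swing forward as they close: fully open they stand 13 mm farther back than shut.
Start: joints at [1.06, 0.3, 1.521, -0, 1.321, -0.067], TCP at [236.152, 496.711, 231.281] pointing down, gripper open.
Joint ranges: [-3.03, 3.03], [-0.79, 2.21], [0.23, 2.52], [-1.04, 4.18], [0, 3.07], [-2.55, 2.55]. Speed limits (rad/s): [2.22, 2.22, 2.57, 3.14, 3.14, 3.14].

## Interface

Orientations are given as a 3x3 rotation matrix whose columns are the frame's x, y, z axes.
In Python, from cell import * gives the robot as it stands.
- The arm moves only by the tool drive_tool, never from a script. Its argument "rows" is one flat list of numbers, 4 for each row, row after row: the shift along the tool's x, y, z in m, then the turn about the tool's z in rad. In form: [x, y, z, twist, x, y, z, twist, ...]. A call has 1 to 8 rows; each row is the pose to reach, as a shift and turn from the pose commanded when the call began, along the tool's axes at that moment; what a row does not reach only later rows make up. A row lasts 1/10 s, in which the tool goes at most 50 mm and 8.59 degrees, less where a joint would pass 70% of its speed; a pose out of reach is approached as far as the arm can. A call with a gripper value outside its range is refused whole. "grip" is the closure, from 0 (fully open) to 1 (shut), set as the call begins (left out, the last holds). The fingers move at their own pace and stop on an object; "force" is the grip in N (left out, the last holds). Time passes only in rows, so rows that repeat a pose let the fingers close. It gives the time, the measured TCP pose, the force and the opening at its end, in the units of the state.
- get_state(): the state, without advancing time (a new reading comes with each control period).
- snapshot(name): name is "side" or "top"; returns the picture (400x640x3 uint8, blue, green, red); there is no depth.
- camera_model(name): a dict with "fx", "fy", "cx", "cy" (pixels), "R" (3x3) and "t" (3): a world point X has camera coordinates R X + t. Camera axes: x right, y down, z forward; pixel columns grow to the right and rows downward; lengths in mm; the calibration is good to about 2 mm. A picture is of the moment at which its call begins. camera_model takes no time and is no camera call.
- hand_in(): hands the job in, once; it reports no verdict.
Trained networks look in the newest picture that a camera, given by its name, has taken for a name from the list of things; names that differ only in an ending like _2 or _b are one class to them, and where a whole thing is asked for, a point or a joint stands for the part that bears it (a point fixed in the world has none). Each returns a list of dicts, best first, with "confidence" (0 to 1); they miss things now and then, are a little off and sometimes report something else, mostly with a low value. They report only what shows in the picture. A call takes as long as a camera call. They do not tell look-alikes from the thing itself.
- spot_in(name, camera): "location" ([x, y, z] in mm, in the coordinates of the camera as it stood for that picture, good to about 4 mm: the middle of the surface that is visible of it).
- landmark_of(name, camera): "location" ([x, y, z] in mm, in the coordinates of the camera as it stood for that picture, good to about 4 mm: a listed point, or the origin of a listed thing).
The state is a dict: "time": time; "q": joint angles; "joint_vel": joint speeds; "joint_torque": joint torques, N m; "ee_pos": TCP position; "orientation": TCP orientation; "contact_force": force on the tool from outside, world axes, zero at the start; "ft_torque": the same for the moment, N m; "gripper_width": opening from 0.0 (shut) to 1.0 (fully open).
Only numpy, scipy, OpenCV 4.12 (cv2) and the standard library are available. Lean on these libraries where they do the work, as an engineer would, in place of code of your own. Each camera call takes 0.05 s, during which the arm holds its last target. There are 200 camera calls.

## Task

Level the counter scale: turn its two foot knobs until the bubbles of both tube levels sit between their lines. Only then set the large brass check weight gently down, upright, in the middle of the weighing pan and let go, leaving the scale level. Do not shift the small weight, the jar or the tin.

Things in the scene. Friction and masses are not known exactly. Their poses are not given: they have to be found in the camera images.
- scale: Counter scale: cream casing 285 x 190 mm, steel pan, console with display on the robot's side. This frame does not tip: origin on the counter under its middle, z up, +x to the rear, +y left seen from the robot. Feet: screws with knobs front right (-85, -165) mm and rear left (+105, +165) mm, fixed ball foot rear right (+105, -165) mm. All else tips on these feet, by up to 1.4 degrees.
- knob_front_grip (a point): Front right foot knob: black, round, fluted, 48 mm wide, 56 to 88 mm above the counter, over a grey ear (top 44 mm up); casing and pan are 63 mm clear of its axis. The point is on the axis, 72 mm up. Grip it from any side. It keeps its height, turns at about 0.1 N m, stays where left. Clockwise from above raises its corner, 8 mm a turn. Up to half a turn from level; stop 0.3 turn farther.
- knob_rear_grip (a point): Rear left foot knob: the same kind, size and height; point on its axis 72 mm above the counter. Clockwise seen from above raises the rear left corner, 8 mm a turn. Up to half a turn from its level setting; stop 0.3 turn farther.
- pitch_level (a point): Centre of the fore-and-aft tube level on the grey side rail at the right of the scale, 52 mm above the counter: green tube 76 mm long, 17 mm thick, along x of scale, in a black mount, with two black lines 23 mm apart, one each side of this point.
- pitch_bubble (a point): Centre of the pale bubble (16 mm long) of the fore-and-aft level. It runs to the high end, 20 mm per degree; level is when it lies midway between the lines, on pitch_level. Only the front knob moves it: 48 mm a turn, clockwise towards the front (-x of scale).
- roll_level (a point): Centre of the crosswise tube level on the front edge of the console, 89 mm above the counter: the same tube and lines, along y of scale.
- roll_bubble (a point): Centre of the pale bubble (16 mm long) of the crosswise level. It runs to the high end, 20 mm per degree; level is when it lies on roll_level. Only the rear knob moves it: 28 mm a turn, clockwise towards the left (+y of scale).
- pan_centre (a point): Middle of the top face of the steel weighing pan, about 92 mm above the counter, marked by a thin grey circle 80 mm across; the pan is 190 x 200 mm with a rim 6 mm high. It tips with the scale: z square to the pan, x to the rear of the scale, y to its left.
- weight_500: The large check weight, 500 g: brass cylinder 42 mm diameter and 48 mm tall with a 28 mm button on top, 76 mm in all, standing upright beside the scale. Origin at the centre of its underside, z up. Can be gripped round the cylinder, for instance 36 mm above its underside.
- weight_200: The small check weight, 31 mm diameter, 58 mm tall, brass, standing beside the scale; not to be used. Origin at the centre of its underside.
- jam_jar: Jam jar with red cap, 66 mm diameter, 95 mm tall; a bystander. Origin at the centre of its underside.
- tin_can: Tin with a blue label, 66 mm diameter, 85 mm tall; a bystander. Origin at the centre of its underside.
Mind the look-alikes: they are no part of the job. Leave any red or white look-alike of the weight_500 alone.

How it is judged (in metres and radians):
On the way, in this order (a step that is already met when the one before it is completed fails the run):
1. the scale is level (pan within 0.2 degrees of horizontal) (angle between pan_centre's own z axis and vertical below 0.0035 rad), for 0.3 s.
2. the large check weight stands on the middle of the pan (horizontal distance between weight_500 and pan_centre below 0.03 m and z of weight_500 in the frame of pan_centre below 0.004 m and contact force between weight_500 and scale above 2 N), for 0.2 s.
At the end, for the whole second after the job is handed in: The pan is within 0.2 degrees of level (both bubbles between their lines) and the large check weight stands upright, still and released on the pan, its centre within 30 mm of the pan's centre (angle between pan_centre's own z axis and vertical below 0.0035 rad and horizontal distance between weight_500 and pan_centre below 0.03 m and z of weight_500 in the frame of pan_centre between -0.004 and 0.004 m and angle between weight_500's own z axis and vertical below 0.05 rad and linear speed of weight_500 below 0.02 m/s and contact force between weight_500 and scale above 3 N); the robot touches nothing.
It fails at once if the check weight is dropped onto the pan (comes down on it at more than 0.4 m/s) (horizontal distance between weight_500 and pan_centre below 0.09 m and z of weight_500 in the frame of pan_centre below 0.012 m and linear speed of weight_500 above 0.4 m/s).
It fails at once if the small weight, the jar or the tin is shifted by more than 30 mm (distance of any of weight_200, jam_jar, tin_can from where it was at the start of the episode above 0.03 m).
It also fails if it takes over 70 s, if anything falls off the work surface, if the arm or the gripper's body presses on something with over 40 N, if the wrist force passes 120 N, or if a joint passes its speed limit or range.

## Working session

There is one attempt and no reset: what is moved stays moved. The work goes in short steps, Python scripts to look and compute and a tool call to move; the robot and the scene stay as the last step left them, time stands still between calls to the robot, and variables do not carry over. Pictures are saved under pics/ and viewed, about 8 in all and at most 12, crops included, and the job is handed in when it is done.

Besides the shell and the picture viewer there is one more tool, called after "Emit:" as a command line: name --argument value ..., lists and objects as JSON in quotes. drive_tool: Moves the arm, as the interface text tells. Its arguments: {"type":"object","properties":{"rows":{"type":"array"},"grip":{"type":"number"},"force":{"type":"number"}},"required":["rows"]}

```bash
ls; mkdir -p pics
cat > h.py <<'E'
from cell import *
import numpy as np, cv2
def w(c,p):
    m=camera_model(c); return np.array(m["R"]).T@(np.array(p)-np.array(m["t"]))
def px(c,X):
    m=camera_model(c); p=np.array(m["R"])@np.array(X)+np.array(m["t"]); return np.array([m["fx"]*p[0]/p[2]+m["cx"],m["fy"]*p[1]/p[2]+m["cy"]])
def back(c,u,v,z):
    m=camera_model(c); R=np.array(m["R"]); o=-R.T@np.array(m["t"]); d=R.T@np.array([(u-m["cx"])/m["fx"],(v-m["cy"])/m["fy"],1]); return o+d*(z-o[2])/d[2]
def lm(n,c,k=2):
    for d in landmark_of(n,c)[:k]:
        X=w(c,d["location"]); print(n,c,round(d["confidence"],2),X.round(1),px(c,X).round())
E
python3 - <<'E'
from h import *
a=snapshot("side");b=snapshot("top")
cv2.imwrite("pics/s0.png",a);cv2.imwrite("pics/t0.png",b)
for n in ["scale","knob_front_grip","knob_rear_grip","pitch_level","pitch_bubble","roll_level","roll_bubble","pan_centre","weight_500","weight_200","jam_jar","tin_can"]:
    for c in ["side","top"]: lm(n,c,3)
print(get_state()["time"])
E
```

```text
pics
scale side 0.66 [538.9 -18.5   2.7] [328. 213.]
scale side 0.22 [ 570.4 -186.    50.5] [375. 229.]
scale top 0.61 [540.1 -20.8   2.1] [325. 180.]
knob_front_grip side 0.77 [ 461.7 -186.9   74. ] [343. 240.]
knob_front_grip top 0.7 [ 464.3 -188.2   71.9] [399. 204.]
knob_rear_grip side 0.57 [634.8 151.7  72.1] [321. 156.]
knob_rear_grip top 0.7 [634.5 152.1  73.2] [252. 136.]
knob_rear_grip top 0.47 [ 573.4 -183.5   50. ] [393. 161.]
knob_rear_grip top 0.43 [ 443.5 -362.3    3.7] [465. 216.]
pitch_level side 0.62 [ 571.4 -185.2   52.4] [376. 229.]
pitch_bubble side 0.72 [635.2 153.   72.1] [321. 156.]
pitch_bubble top 0.43 [ 586.9 -183.6   55.8] [393. 155.]
roll_level side 0.85 [423.5 -22.6  83.6] [294. 208.]
roll_level top 0.62 [430.  -24.2  83.4] [328. 220.]
roll_bubble top 0.39 [425.1 -36.9  87.3] [334. 221.]
pan_centre side 0.98 [594.3 -17.1  91.1] [344. 182.]
pan_centre top 0.86 [594.2 -18.4  89.2] [324. 149.]
weight_500 side 0.86 [ 442.6 -362.3    5.8] [382. 309.]
weight_500 side 0.81 [ 353.6 -297.1   -2.1] [334. 310.]
weight_500 side 0.72 [ 422.2 -271.1    3.4] [351. 288.]
weight_500 top 0.84 [ 421.6 -269.6    2.3] [427. 226.]
weight_500 top 0.82 [ 351.5 -295.7    0.7] [440. 255.]
weight_500 top 0.72 [ 5.054e+02 -4.309e+02 -3.000e-01] [489. 192.]
weight_200 side 0.86 [ 442.6 -362.3    5.8] [382. 309.]
weight_200 side 0.81 [ 353.6 -297.1   -2.1] [334. 310.]
weight_200 side 0.72 [ 422.2 -271.1    3.4] [351. 288.]
weight_200 top 0.84 [ 421.6 -269.6    2.3] [427. 226.]
weight_200 top 0.82 [ 351.5 -295.7    0.7] [440. 255.]
weight_200 top 0.72 [ 5.054e+02 -4.309e+02 -3.000e-01] [489. 192.]
jam_jar side 0.68 [465.4 370.3   4.5] [244. 159.]
jam_jar top 0.97 [466.8 368.3  -0. ] [168. 212.]
tin_can side 0.7 [568.  383.   -1.6] [268. 149.]
tin_can top 0.79 [569.3 379.9  -1.9] [167. 172.]
1.3
```

Run:
```python
from h import *
for c in ["side","top"]:
    m=camera_model(c);R=np.array(m["R"]);print(c,m["fx"],(-R.T@np.array(m["t"])).round(),R.round(2).tolist())
s=get_state();print(s["orientation"],s["ee_pos"],s["time"])
```

```text
side 422.4494633863943 [ -16. -757.  826.] [[0.82, -0.57, -0.01], [-0.37, -0.53, -0.77], [0.43, 0.63, -0.64]]
top 387.863701103126 [314.  -5. 950.] [[-0.01, -1.0, 0.0], [-0.98, 0.01, -0.2], [0.2, -0.0, -0.98]]
[[ 4.29342734e-01  9.03141635e-01  6.74361191e-05]
 [ 9.03141636e-01 -4.29342736e-01  2.85904266e-05]
 [ 5.47744125e-05  4.86292749e-05 -9.99999997e-01]] [236.16836116 496.70829021 231.31280485] 1.3
```

Run:
```python
from h import *
a=cv2.imread("pics/s0.png");b=cv2.imread("pics/t0.png")
cv2.imwrite("pics/a1.png",cv2.resize(a[120:340,220:500],None,fx=2.7,fy=2.7,interpolation=cv2.INTER_CUBIC))
cv2.imwrite("pics/b1.png",cv2.resize(b[90:300,140:520],None,fx=2.1,fy=2.1,interpolation=cv2.INTER_CUBIC))
def z(i,x,y): return cv2.resize(i[y-25:y+25,x-33:x+33],(396,300),interpolation=cv2.INTER_CUBIC)
cv2.imwrite("pics/c1.png",np.vstack([np.hstack([z(a,376,229),z(b,393,161)]),np.hstack([z(a,294,208),z(b,328,220)])]))
```

```text
(no output)
```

View pics/a1.png

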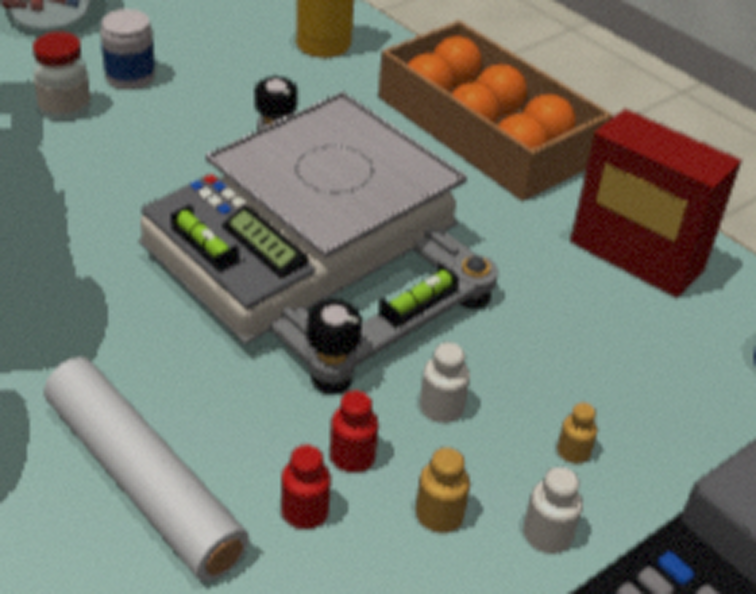

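View pics/b1.png

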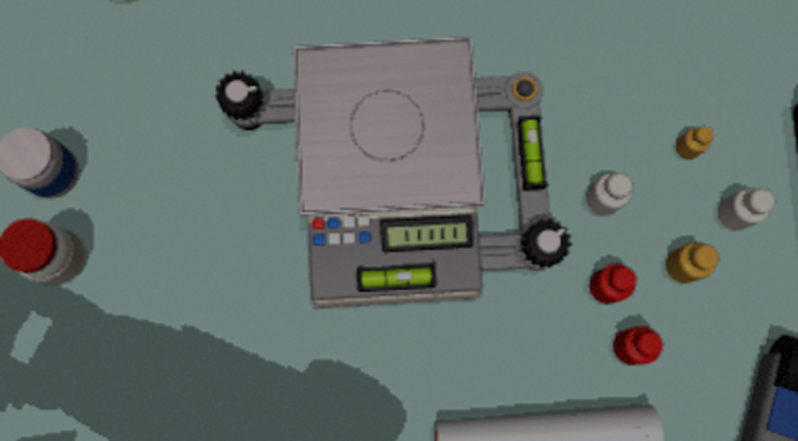

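View pics/c1.png

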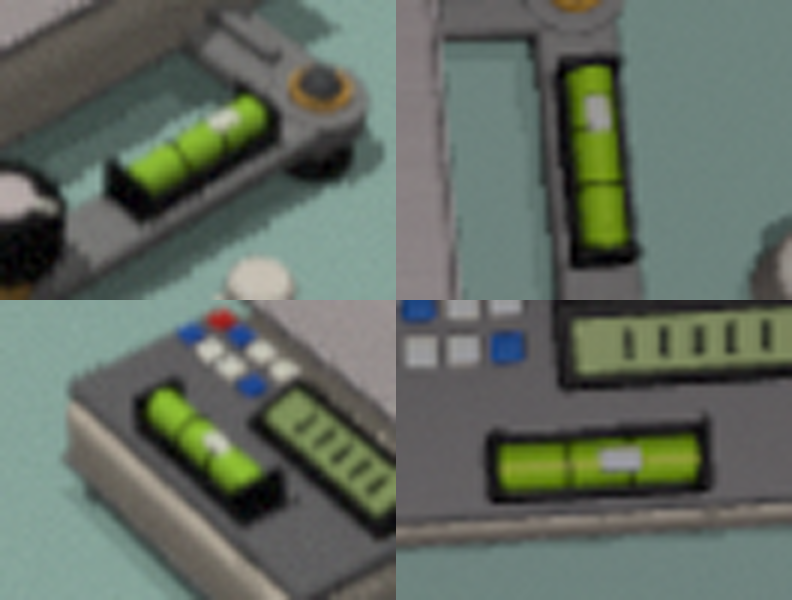

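Candidates for weight_500 (pixels in the full side picture): brass (382,309), red (351,288), red (334,310), white (385,266), white (424,315), and the small brass one (433,285). By the description it is the large brass one at (382,309), about (443,-362) mm.

The crops show the pitch bubble about 18 mm rear of its middle, so the front knob needs about 0.38 turn clockwise. The roll bubble is about 6.7 mm right, so the rear knob needs about 0.24 turn clockwise. I'll start with the rear knob.

Emit:
drive_tool --rows '[-0.0127, 0.0462, 0, 0, -0.0255, 0.0924, 0, 0, -0.038, 0.1386, 0, 0, -0.051, 0.1848, 0, 0, -0.064, 0.231, 0, 0, -0.0768, 0.277, 0, 0, -0.0895, 0.3234, 0, 0, -0.102, 0.37, 0, 0]' --grip 0 --force 50

```text
time: 2.1
ee_pos: [527.8, 244.2, 231.4]
orientation: [[0.429, 0.903, 0.0], [0.903, -0.429, 0.0], [0.0, 0.0, -1.0]]
contact_force: [-0.4, 1.6, -0.4]
gripper_width: 1.003
```

Emit:
drive_tool --rows '[-0.0127, 0.046, 0.02, 0, -0.0255, 0.092, 0.04, 0, -0.0387, 0.138, 0.07, 0, -0.0387, 0.138, 0.09, 0, -0.0387, 0.138, 0.09, 0]'

```text
time: 2.6
ee_pos: [633.8, 149.9, 137.1]
orientation: [[0.431, 0.902, -0.006], [0.902, -0.431, -0.001], [-0.004, -0.005, -1.0]]
contact_force: [-0.9, 0.2, -0.2]
gripper_width: 1.0
```

```bash
cat > g.py <<'E'
from h import *
import sys
def go(T):
    s=get_state();R=np.array(s["orientation"]);d=R.T@(np.array(T)-np.array(s["ee_pos"]))
    print("t",s["time"],"pos",np.round(s["ee_pos"],1),"tool shift",d.round(1),"q",np.round(s["q"],2),"xaz",round(np.arctan2(R[1,0],R[0,0]),3),"F",np.round(s["contact_force"],1),"w",s["gripper_width"])
if len(sys.argv)>3: go([float(v) for v in sys.argv[1:4]])
E
python3 g.py 634.7 151.9 52
```

```text
t 2.6 pos [633.8 149.9 137.1] tool shift [ 2.6  0.4 85.1] q [ 0.18  0.61  1.3  -0.    1.24 -0.95] xaz 1.125 F [-0.9  0.2 -0.2] w 0.9995118876346879
```

Emit:
drive_tool --rows '[0, 0, 0.03, 0, 0, 0, 0.06, 0, 0, 0, 0.08, 0, 0, 0, 0.089, 0, 0, 0, 0.089, 0]'

```text
time: 3.1
ee_pos: [634.2, 152.2, 52.6]
orientation: [[0.429, 0.903, -0.0], [0.903, -0.429, -0.0], [-0.0, -0.0, -1.0]]
contact_force: [-0.4, -0.6, -0.1]
gripper_width: 1.0
```

Emit:
drive_tool --rows '[0, 0, 0, 0, 0, 0, 0, 0, 0, 0, 0, 0, 0, 0, 0, 0, 0, 0, 0, 0, 0, 0, 0, 0, 0, 0, 0, 0, 0, 0, 0, 0]' --grip 1

```text
time: 3.9
ee_pos: [634.4, 150.0, 54.3]
orientation: [[0.43, 0.903, -0.0], [0.903, -0.43, -0.002], [-0.002, 0.0, -1.0]]
contact_force: [-12.4, -13.0, 15.6]
gripper_width: 0.55
```

```bash
python3 g.py 634.7 151.9 52
```

```text
t 3.9 pos [634.4 150.   54.3] tool shift [ 1.8 -0.6  2.3] q [ 0.18  0.7   1.35 -0.    1.09 -0.95] xaz 1.126 F [-12.4 -13.   15.6] w 0.5495275933027919
```

Emit:
drive_tool --rows '[-0.0018, 0.0008, -0.002, 0.1, -0.0018, 0.0008, -0.002, 0.23, -0.0018, 0.0008, -0.002, 0.36, -0.0018, 0.0008, -0.002, 0.49, -0.0018, 0.0008, -0.002, 0.62, -0.0018, 0.0008, -0.002, 0.73, -0.0018, 0.0008, -0.002, 0.75, -0.0018, 0.0008, -0.002, 0.75]'

```text
time: 4.7
ee_pos: [635.3, 150.8, 54.7]
orientation: [[0.93, 0.367, 0.003], [0.367, -0.93, 0.002], [0.004, -0.001, -1.0]]
contact_force: [7.0, 8.5, -9.9]
gripper_width: 0.542
```

Emit:
drive_tool --rows '[0, 0, 0, 0.1, 0, 0, 0, 0.23, 0, 0, 0, 0.36, 0, 0, 0, 0.49, 0, 0, 0, 0.62, 0, 0, 0, 0.73, 0, 0, 0, 0.75, 0, 0, 0, 0.75]'

```text
time: 5.5
ee_pos: [636.7, 150.8, 54.7]
orientation: [[0.931, -0.365, 0.007], [-0.365, -0.931, 0.002], [0.005, -0.005, -1.0]]
contact_force: [20.8, 9.6, -16.5]
gripper_width: 0.552
```

```bash
cat > lv.py <<'E'
from h import *
import sys
n=sys.argv[1]
a=snapshot("side");b=snapshot("top")
def z(i,x,y): return cv2.resize(i[y-25:y+25,x-33:x+33],(396,300),interpolation=cv2.INTER_CUBIC)
cv2.imwrite(f"pics/{n}.png",np.vstack([np.hstack([z(a,376,229),z(b,393,161)]),np.hstack([z(a,294,208),z(b,328,220)])]))
def pr(i,x0,x1,y0,y1,ax):
    c=i[y0:y1,x0:x1].astype(float).min(2).max(1-ax) # whiteness
    g=i[y0:y1,x0:x1,1].astype(float).mean(1-ax)
    return c.round().astype(int).tolist(),g.round().astype(int).tolist()
print("pitch top, rows 143-182:",*pr(b,391,396,143,182,0),sep="\n")
print("roll top, cols 310-347:",*pr(b,310,347,219,224,1),sep="\n")
for k in ["pitch_bubble","roll_bubble","pitch_level","roll_level"]:
    for c in ["top","side"]: lm(k,c,1)
E
python3 lv.py l1; python3 g.py 634.7 151.9 52
```

```text
pitch top, rows 143-182:
[121, 122, 67, 32, 37, 36, 34, 34, 68, 158, 172, 173, 175, 176, 141, 71, 38, 38, 36, 36, 37, 38, 37, 26, 36, 40, 39, 37, 37, 34, 32, 32, 36, 34, 29, 31, 13, 51, 109]
[121, 108, 57, 32, 132, 156, 160, 160, 143, 158, 166, 167, 168, 162, 148, 161, 165, 164, 162, 163, 162, 162, 161, 107, 144, 159, 158, 154, 153, 150, 146, 144, 145, 105, 48, 25, 10, 47, 108]
roll top, cols 310-347:
[28, 21, 22, 32, 31, 35, 35, 34, 35, 36, 34, 35, 33, 30, 26, 50, 98, 132, 130, 130, 128, 129, 112, 42, 27, 32, 31, 32, 34, 33, 34, 33, 45, 64, 61, 48, 33]
[25, 20, 70, 111, 112, 112, 113, 113, 113, 114, 115, 115, 112, 90, 82, 114, 113, 126, 126, 127, 126, 126, 122, 96, 76, 116, 116, 117, 117, 118, 118, 117, 130, 156, 161, 122, 30]
pitch_bubble top 0.5 [ 585.4 -186.8   52.6] [394. 156.]
pitch_bubble side 0.35 [633.6 156.2  74.4] [320. 155.]
roll_bubble top 0.55 [425.2 -29.2  87.8] [330. 221.]
pitch_level top 0.8 [ 570.6 -186.4   50.2] [394. 162.]
pitch_level side 0.94 [ 571.5 -183.3   51.1] [375. 229.]
roll_level top 0.79 [426.7 -25.   83.1] [328. 221.]
roll_level side 0.8 [423.3 -25.6  87.5] [295. 207.]
t 6.0 pos [636.6 150.7  54.7] tool shift [-2.2 -0.4  2.7] q [0.18 0.7  1.35 0.   1.08 0.55] xaz -0.373 F [ 19.9   8.3 -16.9] w 0.5454080572916279
```

Emit:
drive_tool --rows '[0, 0, 0, 0.08, 0, 0, 0, 0.16, 0, 0, 0, 0.16]'

```text
time: 6.3
ee_pos: [636.8, 150.6, 54.7]
orientation: [[0.86, -0.511, 0.007], [-0.511, -0.86, 0.002], [0.005, -0.006, -1.0]]
contact_force: [22.7, 8.3, -16.1]
gripper_width: 0.547
```

Emit:
drive_tool --rows '[0, 0, 0, 0, 0, 0, 0, 0, 0, 0, 0, 0, 0, 0, 0, 0, 0, 0, -0.01, 0, 0, 0, -0.03, 0, 0, 0, -0.07, 0, 0, 0, -0.11, 0]' --grip 0

```text
time: 7.1
ee_pos: [634.1, 149.5, 166.1]
orientation: [[0.861, -0.508, -0.001], [-0.508, -0.861, -0.0], [-0.0, 0.0, -1.0]]
contact_force: [0.4, 0.4, 0.7]
gripper_width: 1.003
```

```bash
python3 lv.py l2 | tail -8|grep -v pitch; python3 g.py 463 -187.5 170
```

```text
[29, 21, 24, 32, 34, 37, 36, 31, 35, 35, 33, 31, 35, 32, 27, 82, 128, 132, 133, 130, 130, 129, 108, 30, 24, 34, 33, 30, 32, 35, 34, 31, 33, 34, 40, 45, 32]
[26, 16, 70, 114, 114, 114, 114, 114, 115, 115, 116, 116, 112, 91, 84, 120, 125, 127, 128, 128, 127, 125, 121, 103, 76, 118, 117, 118, 118, 119, 118, 119, 118, 118, 120, 106, 30]
roll_bubble top 0.49 [568.1 388.5  -3.1] [163. 172.]
roll_level top 0.83 [429.6 -24.5  84.9] [328. 220.]
roll_level side 0.57 [425.1 -24.5  90.2] [295. 206.]
t 7.6 pos [634.2 149.5 163.4] tool shift [ 23.8 377.3  -6.3] q [0.18 0.58 1.28 0.   1.28 0.71] xaz -0.533 F [-0.2  0.6  0.7] w 0.9951514795873716
```

Emit:
drive_tool --rows '[0.002, 0.03, 0, -0.13, 0.004, 0.075, 0, -0.27, 0.008, 0.125, 0, -0.41, 0.011, 0.175, 0, -0.55, 0.014, 0.225, 0, -0.69, 0.017, 0.275, 0, -0.83, 0.02, 0.325, 0, -0.97, 0.0235, 0.365, 0, -1.11]'

```text
time: 8.4
ee_pos: [471.1, -172.5, 164.1]
orientation: [[0.848, 0.531, -0.0], [0.531, -0.848, 0.0], [-0.0, -0.0, -1.0]]
contact_force: [0.2, -0.3, 0.2]
gripper_width: 1.003
```

Emit:
drive_tool --rows '[0, 0, 0, -0.13, 0, 0, 0, -0.25, 0, 0, 0, -0.25, 0, 0, 0, -0.25]'

```text
time: 8.8
ee_pos: [472.3, -171.0, 164.1]
orientation: [[0.696, 0.718, -0.0], [0.718, -0.696, 0.0], [-0.0, -0.0, -1.0]]
contact_force: [0.5, -0.1, -0.7]
gripper_width: 1.001
```

```bash
python3 - <<'E'
from h import *
snapshot("top");snapshot("side")
lm("knob_front_grip","side",1);lm("knob_front_grip","top",1)
E
python3 g.py 463 -187.5 52
```

```text
knob_front_grip side 0.87 [ 461.8 -185.6   71.4] [343. 241.]
knob_front_grip top 0.36 [ 443.3 -362.9    3. ] [465. 217.]
t 9.0 pos [ 472.4 -170.9  164.2] tool shift [-18.5   4.8 112.2] q [-0.42  0.26  1.73  0.    1.15 -1.22] xaz 0.802 F [ 0.4 -0.7  0. ] w 1.0000463938686281
```

Emit:
drive_tool --rows '[-0.0183, 0.0041, 0.01, 0, -0.0183, 0.0041, 0.04, 0, -0.0183, 0.0041, 0.075, 0, -0.0183, 0.0041, 0.1, 0, -0.0183, 0.0041, 0.11, 0, -0.0183, 0.0041, 0.11, 0]'

```text
time: 9.6
ee_pos: [462.3, -186.8, 53.5]
orientation: [[0.694, 0.72, -0.002], [0.72, -0.694, 0.001], [-0.001, -0.002, -1.0]]
contact_force: [0.7, 0.7, -0.2]
gripper_width: 0.999
```

Emit:
drive_tool --rows '[0, 0, 0, 0, 0, 0, 0, 0, 0, 0, 0, 0, 0, 0, 0, 0, 0, 0, 0, 0, 0, 0, 0, 0, 0, 0, 0, 0, 0, 0, 0, 0]' --grip 1

```text
time: 10.4
ee_pos: [461.8, -189.0, 56.2]
orientation: [[0.694, 0.72, -0.001], [0.72, -0.694, -0.003], [-0.003, 0.002, -1.0]]
contact_force: [-20.5, -12.3, 20.0]
gripper_width: 0.547
```

```bash
python3 g.py 462.6 -186.9 54
```

```text
t 10.4 pos [ 461.8 -189.    56.2] tool shift [ 2.  -0.9  2.2] q [-0.46  0.41  1.82 -0.    0.9  -1.26] xaz 0.804 F [-20.5 -12.3  20. ] w 0.5473659740361725
```

Emit:
drive_tool --rows '[-0.0019, 0.0009, -0.002, 0.1, -0.0019, 0.0009, -0.002, 0.23, -0.0019, 0.0009, -0.002, 0.36, -0.0019, 0.0009, -0.002, 0.49, -0.0019, 0.0009, -0.002, 0.62, -0.0019, 0.0009, -0.002, 0.73, -0.0019, 0.0009, -0.002, 0.77, -0.0019, 0.0009, -0.002, 0.77]'

```text
time: 11.2
ee_pos: [461.2, -189.3, 56.5]
orientation: [[0.999, 0.032, -0.001], [0.032, -0.999, -0.0], [-0.002, 0.0, -1.0]]
contact_force: [-6.3, -2.4, -2.2]
gripper_width: 0.546
```

Emit:
drive_tool --rows '[0, 0, 0, 0.1, 0, 0, 0, 0.23, 0, 0, 0, 0.36, 0, 0, 0, 0.49, 0, 0, 0, 0.62, 0, 0, 0, 0.73, 0, 0, 0, 0.77, 0, 0, 0, 0.77]'

```text
time: 12.0
ee_pos: [460.8, -189.1, 56.5]
orientation: [[0.74, -0.673, -0.002], [-0.673, -0.74, 0.0], [-0.002, 0.001, -1.0]]
contact_force: [-9.0, -2.3, -0.0]
gripper_width: 0.546
```

Emit:
drive_tool --rows '[0, 0, 0, 0.1, 0, 0, 0, 0.23, 0, 0, 0, 0.36, 0, 0, 0, 0.49, 0, 0, 0, 0.62, 0, 0, 0, 0.73, 0, 0, 0, 0.77, 0, 0, 0, 0.77]'

```text
time: 12.8
ee_pos: [460.6, -188.8, 56.5]
orientation: [[0.063, -0.998, -0.003], [-0.998, -0.063, 0.001], [-0.001, 0.003, -1.0]]
contact_force: [-11.3, 1.6, 1.8]
gripper_width: 0.546
```

```bash
python3 lv.py l3; python3 g.py 462.6 -186.9 54
```

```text
pitch top, rows 143-182:
[119, 73, 40, 25, 33, 35, 28, 25, 21, 24, 22, 25, 25, 20, 23, 54, 108, 118, 119, 120, 120, 91, 46, 14, 20, 17, 21, 19, 28, 30, 29, 35, 28, 27, 25, 22, 27, 23, 23]
[118, 72, 34, 57, 144, 151, 132, 119, 111, 110, 110, 111, 112, 72, 98, 109, 117, 119, 117, 116, 117, 103, 72, 47, 63, 63, 54, 45, 39, 32, 30, 32, 31, 27, 29, 28, 32, 31, 32]
roll top, cols 310-347:
[30, 21, 25, 32, 32, 30, 32, 34, 32, 33, 31, 32, 31, 30, 31, 81, 126, 129, 130, 130, 130, 129, 109, 26, 26, 34, 34, 32, 36, 34, 32, 31, 33, 36, 29, 27, 16]
[25, 20, 71, 112, 114, 114, 115, 115, 114, 115, 114, 115, 112, 93, 83, 119, 126, 127, 127, 126, 125, 123, 117, 99, 75, 114, 114, 114, 113, 113, 112, 112, 112, 113, 108, 83, 14]
pitch_bubble top 0.54 [ 569.3 -184.3   52.5] [393. 163.]
pitch_bubble side 0.17 [ 572.  -183.8   49.7] [375. 229.]
roll_bubble top 0.72 [427.9 -29.8  89.5] [331. 220.]
pitch_level top 0.66 [ 571.9 -184.3   50. ] [393. 162.]
pitch_level side 0.87 [ 571.8 -185.4   52.7] [376. 229.]
roll_level top 0.84 [423.4 -24.9  87. ] [328. 222.]
roll_level side 0.57 [423.9 -22.   93.6] [294. 205.]
t 13.3 pos [ 460.6 -188.8   56.5] tool shift [-1.7 -2.1  2.5] q [-0.46  0.41  1.82 -0.    0.91  1.04] xaz -1.506 F [-11.    2.2   2.6] w 0.5418794810270721
```

Emit:
drive_tool --rows '[0, 0, 0, 0, 0, 0, 0, 0, 0, 0, 0, 0, 0, 0, 0, 0, 0, 0, -0.01, 0, 0, 0, -0.03, 0, 0, 0, -0.07, 0, 0, 0, -0.11, 0]' --grip 0

```text
time: 14.1
ee_pos: [461.6, -188.9, 168.1]
orientation: [[0.064, -0.998, -0.001], [-0.998, -0.064, 0.0], [-0.0, 0.001, -1.0]]
contact_force: [0.6, 0.4, -0.0]
gripper_width: 1.002
```

Emit:
drive_tool --rows '[0.04, 0, 0, 0, 0.09, 0, 0, -0.1, 0.13, -0.02, 0, -0.25, 0.16, -0.02, 0, -0.4, 0.16, -0.02, 0, -0.4]'

```text
time: 14.6
ee_pos: [491.9, -350.5, 166.5]
orientation: [[0.451, -0.892, 0.0], [-0.892, -0.451, -0.001], [0.001, 0.0, -1.0]]
contact_force: [-0.1, 0.0, 0.2]
gripper_width: 0.999
```

```bash
python3 lv.py l4
python3 - <<'E'
from h import *
lm("weight_500","side",4);lm("weight_500","top",4);lm("weight_200","top",5);lm("pan_centre","top",1);lm("pan_centre","side",1)
E
python3 g.py 443 -362 110
```

```text
pitch top, rows 143-182:
[120, 76, 39, 30, 32, 34, 32, 33, 33, 33, 36, 35, 37, 22, 33, 75, 160, 172, 173, 175, 175, 144, 73, 31, 35, 36, 34, 30, 32, 39, 39, 41, 38, 28, 41, 24, 9, 104, 120]
[119, 75, 36, 60, 146, 159, 158, 159, 160, 161, 162, 163, 164, 110, 146, 155, 160, 162, 160, 162, 164, 153, 117, 113, 150, 157, 153, 148, 148, 147, 147, 144, 144, 82, 39, 21, 8, 88, 115]
roll top, cols 310-347:
[30, 20, 24, 33, 32, 31, 31, 35, 36, 32, 32, 34, 34, 27, 27, 82, 128, 132, 130, 133, 132, 130, 111, 29, 23, 30, 32, 33, 35, 32, 30, 35, 35, 33, 35, 30, 22]
[27, 20, 72, 114, 116, 117, 116, 116, 116, 117, 115, 116, 114, 94, 83, 121, 128, 129, 128, 128, 127, 125, 119, 101, 76, 115, 115, 115, 114, 114, 114, 115, 114, 114, 109, 86, 19]
pitch_bubble top 0.58 [ 569.1 -185.7   54.4] [394. 163.]
roll_bubble top 0.47 [425.5 -28.2  91.8] [330. 221.]
roll_bubble side 0.31 [463.8 366.    1.4] [244. 161.]
pitch_level top 0.84 [ 574.5 -185.6   51.7] [394. 161.]
pitch_level side 0.91 [ 570.  -183.2   51.3] [375. 229.]
roll_level top 0.66 [426.2 -27.3  86.3] [329. 221.]
roll_level side 0.6 [423.7 -24.5  91
[... 231 characters left out ...]
. 271.]
weight_500 top 0.75 [ 585.4 -381.6   -3. ] [466. 162.]
weight_500 top 0.52 [ 421.3 -266.1    3.4] [426. 226.]
weight_500 top 0.49 [ 441.8 -362.5    0.6] [464. 217.]
weight_500 top 0.47 [539.2 -21.5   3.4] [326. 181.]
weight_200 top 0.75 [ 585.4 -381.6   -3. ] [466. 162.]
weight_200 top 0.52 [ 421.3 -266.1    3.4] [426. 226.]
weight_200 top 0.49 [ 441.8 -362.5    0.6] [464. 217.]
weight_200 top 0.47 [539.2 -21.5   3.4] [326. 181.]
pan_centre top 0.72 [595.5 -17.7  91.5] [324. 148.]
pan_centre side 0.78 [597.8 -15.4  93.7] [344. 181.]
t 15.35 pos [ 492.2 -347.4  166.3] tool shift [-9.  50.5 56.3] q [-0.68  0.47  1.44  0.    1.23  0.43] xaz -1.106 F [-0.1  0.3 -0.6] w 0.9986159934759251
```

View pics/l4.png

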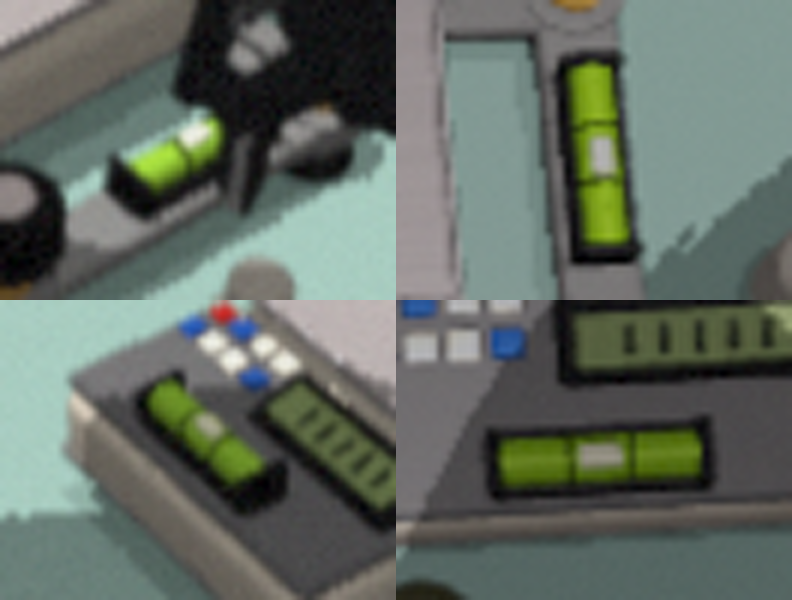

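```bash
python3 -c "
import cv2
a=cv2.imread('pics/s0.png')
cv2.imwrite('pics/w.png',cv2.resize(a[260:330,320:450],None,fx=5,fy=5,interpolation=cv2.INTER_CUBIC))"
```

```text
(no output)
```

View pics/w.png

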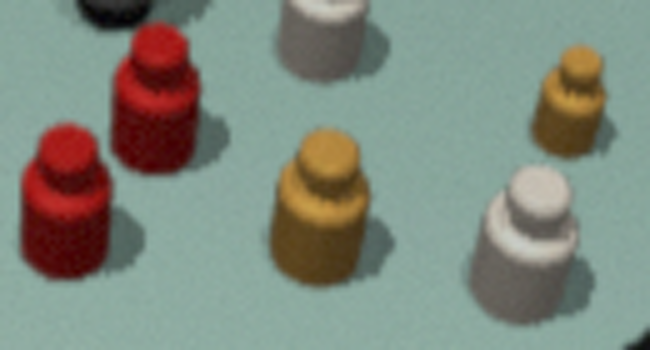

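Emit:
drive_tool --rows '[-0.004, 0.025, 0.02, 0, -0.0087, 0.0507, 0.05, 0, -0.0087, 0.0507, 0.06, 0, -0.0087, 0.0507, 0.06, 0, -0.0087, 0.0507, 0.06, 0]'

```text
time: 15.85
ee_pos: [443.9, -362.6, 107.2]
orientation: [[0.448, -0.894, 0.001], [-0.894, -0.448, -0.001], [0.001, -0.001, -1.0]]
contact_force: [-0.4, -0.5, 0.5]
gripper_width: 0.999
```

```bash
python3 g.py 443 -362.5 17
```

```text
t 15.85 pos [ 443.9 -362.6  107.2] tool shift [-0.6  0.8 90.2] q [-0.75  0.48  1.58  0.    1.08  0.36] xaz -1.106 F [-0.4 -0.5  0.5] w 0.9992618246742692
```

The crop confirms the choice: the large brass weight is in its middle (crop (320,210), side pixel (384,302)), and the small brass one is at crop (570,100).

Emit:
drive_tool --rows '[0, 0, 0.03, 0, 0, 0, 0.06, 0, 0, 0, 0.08, 0, 0, 0, 0.09, 0, 0, 0, 0.09, 0]'

```text
time: 16.35
ee_pos: [443.4, -362.2, 16.1]
orientation: [[0.449, -0.894, -0.0], [-0.894, -0.449, 0.0], [-0.0, 0.0, -1.0]]
contact_force: [0.5, 0.5, 0.7]
gripper_width: 0.999
```

Emit:
drive_tool --rows '[0, 0, 0, 0, 0, 0, 0, 0, 0, 0, 0, 0, 0, 0, 0, 0, 0, 0, 0, 0, 0, 0, 0, 0, 0, 0, 0, 0, 0, 0, 0, 0]' --grip 1 --force 40

```text
time: 17.15
ee_pos: [443.4, -362.9, 17.5]
orientation: [[0.448, -0.894, 0.001], [-0.894, -0.448, -0.001], [0.002, -0.001, -1.0]]
contact_force: [-0.0, 1.0, 5.9]
gripper_width: 0.478
```

Emit:
drive_tool --rows '[0, 0, -0.01, 0, 0, 0, -0.03, 0, 0, 0, -0.06, 0, 0, 0, -0.1, 0, 0, 0, -0.14, 0, 0, 0, -0.17, 0, 0, 0, -0.18, 0, 0, 0, -0.18, 0]'

```text
time: 17.95
ee_pos: [443.1, -362.5, 197.1]
orientation: [[0.448, -0.894, 0.001], [-0.894, -0.448, -0.001], [0.002, -0.001, -1.0]]
contact_force: [0.5, -0.1, -5.9]
gripper_width: 0.477
```

```bash
python3 - <<'E'
from h import *
a=snapshot("side");b=snapshot("top")
cv2.imwrite("pics/hold.png",a[100:400,150:550])
lm("pan_centre","side",1);lm("pan_centre","top",1);lm("weight_500","side",6)
E
python3 g.py 595.5 -17 197
```

```text
pan_centre side 0.71 [596.3 -17.   93.6] [344. 181.]
pan_centre top 0.73 [592.6 -18.7  90. ] [324. 149.]
weight_500 side 0.96 [ 504.  -433.4    3.1] [423. 318.]
weight_500 side 0.9 [ 351.8 -296.9   -2. ] [334. 310.]
weight_500 side 0.68 [ 589.7 -383.1    2.2] [433. 287.]
weight_500 side 0.59 [ 422.5 -271.     1.6] [351. 288.]
weight_500 side 0.54 [ 523.8 -275.3    1.9] [383. 271.]
t 18.2 pos [ 442.6 -362.   194.5] tool shift [-240.  -291.3   -2.1] q [-0.75  0.38  1.5  -0.    1.26  0.36] xaz -1.106 F [ 0.7  0.8 -5.7] w 0.4810733740276222
```

View pics/hold.png

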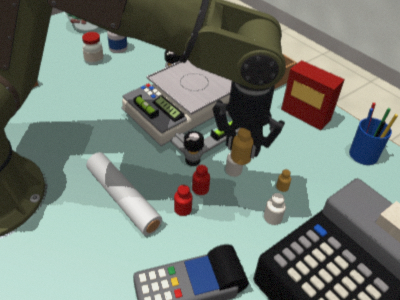

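Emit:
drive_tool --rows '[-0.01, -0.012, 0, 0, -0.035, -0.042, 0, 0, -0.065, -0.079, 0, 0, -0.096, -0.116, 0, 0, -0.127, -0.154, 0, 0, -0.158, -0.191, 0, 0, -0.188, -0.228, 0, 0, -0.21, -0.255, 0, 0]'

```text
time: 19.0
ee_pos: [577.3, -56.9, 195.7]
orientation: [[0.449, -0.893, -0.001], [-0.893, -0.449, 0.001], [-0.001, 0.0, -1.0]]
contact_force: [0.3, -1.1, -5.0]
gripper_width: 0.483
```

Emit:
drive_tool --rows '[-0.018, -0.022, 0, 0, -0.027, -0.033, 0.01, 0, -0.03, -0.0357, 0.03, 0, -0.03, -0.0357, 0.05, 0, -0.03, -0.0357, 0.06, 0, -0.03, -0.0357, 0.06, 0, -0.03, -0.0357, 0.06, 0]'

```text
time: 19.7
ee_pos: [595.5, -17.9, 136.8]
orientation: [[0.448, -0.894, 0.0], [-0.894, -0.448, -0.0], [0.0, -0.0, -1.0]]
contact_force: [-0.1, 0.1, -4.5]
gripper_width: 0.48
```

```bash
python3 g.py 595.1 -17.4 109
```

```text
t 19.7 pos [595.5 -17.9 136.8] tool shift [-0.6  0.2 27.8] q [-0.09  0.49  1.49 -0.    1.16  1.02] xaz -1.107 F [-0.1  0.1 -4.5] w 0.47993715491214467
```

Emit:
drive_tool --rows '[0, 0, 0.005, 0, 0, 0, 0.01, 0, 0, 0, 0.015, 0, 0, 0, 0.019, 0, 0, 0, 0.021, 0, 0, 0, 0.023, 0, 0, 0, 0.024, 0, 0, 0, 0.024, 0]'

```text
time: 20.5
ee_pos: [595.3, -17.6, 112.2]
orientation: [[0.448, -0.894, -0.0], [-0.894, -0.448, 0.0], [-0.0, 0.0, -1.0]]
contact_force: [0.1, -0.2, -4.9]
gripper_width: 0.484
```

Emit:
drive_tool --rows '[0, 0, 0.001, 0, 0, 0, 0.002, 0, 0, 0, 0.003, 0, 0, 0, 0.003, 0]'

```text
time: 20.9
ee_pos: [595.5, -17.6, 109.6]
orientation: [[0.448, -0.894, 0.001], [-0.894, -0.448, -0.0], [0.0, -0.0, -1.0]]
contact_force: [-0.9, 1.1, -0.7]
gripper_width: 0.482
```

Emit:
drive_tool --rows '[0, 0, 0.0003, 0, 0, 0, 0.0003, 0]'

```text
time: 21.1
ee_pos: [595.5, -17.6, 109.6]
orientation: [[0.448, -0.894, 0.001], [-0.894, -0.448, -0.0], [0.0, -0.001, -1.0]]
contact_force: [-2.8, 1.3, 5.4]
gripper_width: 0.478
```

Emit:
drive_tool --rows '[0, 0, 0, 0, 0, 0, 0, 0, 0, 0, 0, 0, 0, 0, 0, 0, 0, 0, 0, 0, 0, 0, -0.01, 0, 0, 0, -0.03, 0, 0, 0, -0.07, 0]' --grip 0

```text
time: 21.9
ee_pos: [594.3, -17.5, 178.1]
orientation: [[0.448, -0.894, -0.004], [-0.894, -0.448, 0.0], [-0.002, 0.004, -1.0]]
contact_force: [0.2, 0.4, 0.3]
gripper_width: 0.998
```

Emit:
drive_tool --rows '[0, 0, -0.03, 0, 0.02, 0.02, -0.06, 0, 0.04, 0.04, -0.08, 0, 0.07, 0.07, -0.08, 0, 0.1, 0.1, -0.08, 0, 0.13, 0.13, -0.08, 0, 0.15, 0.15, -0.08, 0, 0.15, 0.15, -0.08, 0]'

```text
time: 22.7
ee_pos: [527.3, -221.8, 259.8]
orientation: [[0.445, -0.896, 0.0], [-0.896, -0.445, -0.001], [0.001, -0.0, -1.0]]
contact_force: [-0.0, 0.2, -0.6]
gripper_width: 0.999
```

```bash
python3 lv.py l5
python3 - <<'E'
from h import *
lm("weight_500","side",6);lm("weight_500","top",6);lm("pan_centre","side",1);lm("pan_centre","top",1)
b=snapshot("top");a=snapshot("side")
f=lambda i,x,y:cv2.resize(i[y-50:y+50,x-65:x+65],(396,300),interpolation=cv2.INTER_CUBIC)
cv2.imwrite("pics/f.png",np.vstack([np.hstack([f(a,344,175),f(b,324,155)]),cv2.imread("pics/l5.png")[:300]]))
E
python3 g.py 595.1 -17.4 109
```

```text
pitch top, rows 143-182:
[85, 60, 33, 19, 25, 27, 23, 25, 26, 24, 27, 21, 24, 16, 27, 60, 114, 125, 127, 126, 128, 92, 38, 12, 18, 20, 20, 20, 19, 15, 17, 18, 18, 14, 19, 12, 10, 55, 63]
[82, 58, 30, 42, 104, 116, 114, 115, 116, 116, 117, 117, 118, 75, 103, 115, 123, 126, 124, 123, 125, 108, 74, 65, 89, 95, 93, 92, 90, 89, 89, 89, 87, 46, 16, 9, 7, 48, 61]
roll top, cols 310-347:
[32, 21, 26, 33, 39, 35, 37, 36, 37, 32, 35, 37, 37, 33, 35, 127, 182, 181, 182, 182, 181, 181, 163, 58, 43, 59, 59, 62, 67, 66, 67, 68, 70, 71, 68, 60, 28]
[28, 23, 75, 119, 121, 122, 122, 121, 121, 121, 121, 127, 128, 109, 106, 150, 159, 157, 160, 166, 168, 171, 169, 154, 116, 166, 172, 172, 172, 172, 172, 172, 172, 171, 164, 129, 25]
pitch_bubble top 0.57 [ 568.4 -184.8   54.1] [394. 163.]
roll_bubble top 0.42 [427.  -29.9  91.8] [331. 220.]
pitch_level side 0.93 [ 572.5 -183.8   52.2] [375. 228.]
roll_level top 0.72 [428.9 -20.6  88.8] [326. 220.]
roll_level side 0.88 [425.4 -26.3  91.3] [296. 206.]
weight_500 side 0.9 [ 524.6 -277.7   -2.2] [384. 272.]
weight_500 side 0.87 [ 421.6 -270.3    2.8] [350. 288.]
weight_500 side 0.84 [ 5.058e+02 -4.355e+02 -1.000e-01] [424. 319.]
weight_500 side 0.77 [595.8 -19.3  99.1] [345. 180.]
weight_500 side 0.7 [ 590.1 -382.9    1.2] [433. 287.]
weight_500 side 0.69 [ 352.2 -296.2   -0.5] [334. 310.]
weight_500 top 0.85 [596.7 -18.1  94.5] [324. 147.]
pan_centre side 0.85 [596.6 -19.   97.3] [345. 180.]
pan_centre top 0.63 [594.5 -18.1  91.7] [324. 148.]
t 23.5 pos [ 528.4 -218.9  259. ] tool shift [-150.3 -149.9  150. ] q [-0.46  0.33  1.42  0.    1.39  0.65] xaz -1.106 F [-0.4 -0.  -0.1] w 1.0006426945028635
```

View pics/f.png

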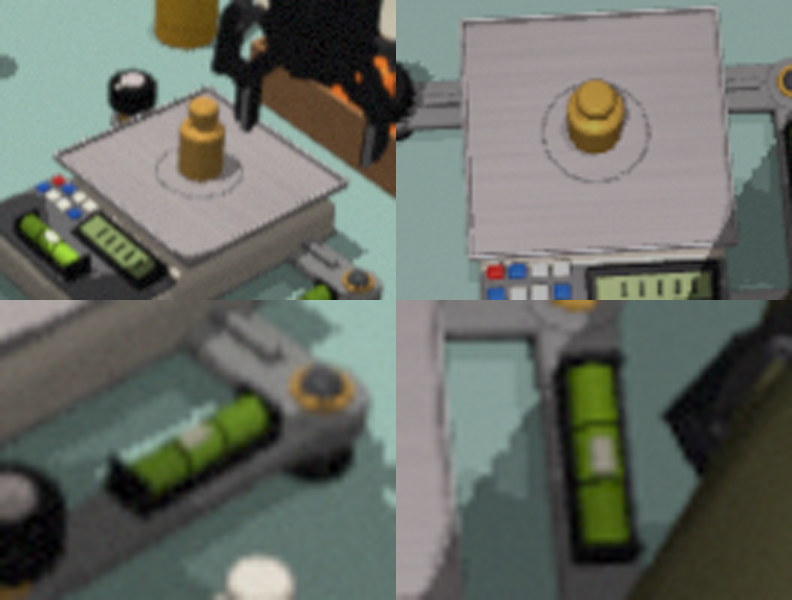

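```bash
python3 -c "
from cell import *
print(hand_in())"
```

```text
the job is handed in; nothing more can be done
None
```

The scale is level by my last pictures, and the large brass weight stands released in the middle of the pan. I handed the job in just after 23.5 s on the robot's clock.

- **Levelling:** I turned the rear knob about 1.66 rad clockwise and the front knob about 2.31 rad clockwise. With the weight on, both bubbles lie between their lines. Roll is about 0.2 mm off its middle. Pitch is about 1 mm towards the front, roughly 0.05°, against the 0.2° limit.
- **Weight:** I chose it by colour and size and lowered it slowly until the wrist force showed the pan carrying it. It looks upright, and both cameras put its centre within about 3 mm of the pan's centre. The gripper is open and well clear of the scale.
- **Disagreements:** The side camera first suggested the pitch bubble was about 3 mm forward. I put that down mostly to the viewing angle and trusted the top view. The knob turn pointed to about 0.6 mm to the rear instead, so the pitch reading is good to about 1.5 mm.
- **Not checked:** I never moved near the jar, the tin or the small weight. I did not measure the jar and tin again at the end. A last detection near the small weight matched an earlier one to within about 5 mm.

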